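# Stack the sachet totes on the turntable

## Task

Turn the turntable until the scooped end of the tote clipped on it points to the lug on the turntable's foot, and set the loose tote squarely on top of it, turned end for end (scooped end over plain end), so that it stacks level on the lower tote's ledges instead of nesting down into it. Keep its sachet in it, and leave the bottle, the can and the salt shaker standing where they are.

Things in the scene. Friction and masses are not known exactly. Their poses are not given: they have to be found in the camera images.
- turntable: Black foot of a low turntable, 164 mm across, fixed. Origin under its centre, on the turning axis, z = 0. A lug 14 mm wide sticks out of its rim along its own -x, to 102 mm from the axis. The steel platter on it is 156 mm across, its top 18 mm above the worktop.
- platter (a joint): Platter (with lower tote) angle, rad, counter-clockwise from above; 0 or any whole turn = scooped end over the lug; starts a quarter to three quarters of a turn off. Turns either way without stops, stays where left (friction 0.1 N m: a 2 N push with closed fingers on the tote's side near an end turns it).
- lower_tote (a point): Lower stack-nest tote, grey, open-topped, 130 (own x) x 70 (own y) x 60 mm, clipped to the platter on its axis. Site at its centre, half-way up; own x runs from scooped end to plain end. Underside 18, rim 78 mm above the worktop. The top 14 mm of the walls is an upright band 2.5 mm thick; below, they taper in.
- lower_scoop (a point): Middle of the lower tote's scooped end (28 mm wide cut in the end wall), 65 mm from its centre along own -x, half-way up. Inside, 6 mm under the rim, each tote has three ledges: in both corners of the scooped end and in the middle of the plain end.
- upper_tote (a point): Loose tote, same shape, size, point and axes as the lower one, 0.16 kg, any yaw. Grasp across its 70 mm width by the rim band, 46 to 60 mm above its underside. Feet: two under the plain end's corners, one under mid scooped end. With x opposite to the lower tote's x it stacks 54 mm above it (3.5 mm play each way); the same way round it drops to 46 mm or less.
- sachet_mid (a point): Sachet 56 x 34 x 16 mm lying loose on the floor of the upper tote; point at its centre.
- bottle_mid (a point): Bystander: brown bottle, 61 mm across, 230 mm tall, standing; point at its centre, half-way up.
- can_mid (a point): Bystander: drinks can, 53 mm across, 134 mm tall, standing; point at its centre, half-way up.
- salt_mid (a point): Bystander: salt shaker, 40 mm across, 81 mm tall, standing; point at its centre, half-way up.

How it is judged (in metres and radians):
At the end, for the whole second after the job is handed in: Lower scooped end at the lug within 10 degrees; upper tote stacked on it: 54 mm higher (within 4 mm), centred within 6 mm each way, square within 8 degrees, upright within 3.4 degrees, sachet in it (within 40 mm of its centre); turntable at rest (x of lower_scoop in the frame of turntable below -0.05 m and y of lower_scoop in the frame of turntable between -0.0113 and 0.0113 m and z of upper_tote in the frame of lower_tote between 0.05 and 0.058 m and x of upper_tote in the frame of lower_tote between -0.006 and 0.006 m and y of upper_tote in the frame of lower_tote between -0.006 and 0.006 m and angle between the x axis of upper_tote and the x axis of lower_tote, either way round below 0.15 rad and angle between upper_tote's own z axis and vertical below 0.06 rad and distance between sachet_mid and upper_tote below 0.04 m and velocity of joint platter between -0.05 and 0.05 rad/s); the robot touches nothing.
It fails at once if the bottle was moved more than 30 mm or tipped over (distance of bottle_mid from where it was at the start of the episode above 0.03 m or angle between bottle_mid's own z axis and vertical above 0.5 rad).
It fails at once if the can was moved more than 30 mm or tipped over (distance of can_mid from where it was at the start of the episode above 0.03 m or angle between can_mid's own z axis and vertical above 0.5 rad).
It fails at once if the salt shaker was moved more than 30 mm or tipped over (distance of salt_mid from where it was at the start of the episode above 0.03 m or angle between salt_mid's own z axis and vertical above 0.5 rad).
It also fails if it takes over 61 s, if anything falls off the work surface, if the arm or the gripper's body presses on something with over 40 N, if the wrist force passes 120 N, or if a joint passes its speed limit or range.

## Robot

A 6-joint arm with a two-finger parallel gripper is mounted at the origin on a cart in front of the work surface, level with it; the furniture and walls round the work are solid. World frame = base frame: x ahead of the robot, y to its left, z up, the work surface at z = 0. Lengths are in mm, angles in degrees, forces in N, time in s.
With the tool pointing down it reaches from about 400 to 825 mm from the base axis. Payload 7 kg.
Tool frame: the origin (TCP) lies midway between the tips of the shut fingers; the grasp point (between the pads) lies 19 mm behind it; z points along the fingers, y is the line along which they close (so a half turn about z gives the same grasp; the last joint's range is limited). The gripper opens to 85 mm and grips with 20 to 120 N. Pads are 22 mm wide; open, the fingers measure 114 mm over their backs; the gripper's body (76 mm by 85 mm) begins 54 mm behind the grasp point. The pads swing forward as they close: fully open they stand 13 mm farther back than shut.
Start: joints at [85.262, 20.546, 0.682, 0, -70.136, -16.507], TCP at [244.601, 629.099, 231.302] pointing down, gripper open.
Joint ranges: [-176.03, 176.03], [-82.01, 121.73], [-58.28, 71.71], [-173.87, 95.51], [-174.79, -0.11], [-173.66, 173.66]. Speed limits (degrees/s): [136.94, 136.94, 172.46, 180, 180, 180].

## Interface

Orientations are given as [roll, pitch, yaw] about the fixed x, y, z axes, in that order (R = Rz(yaw) Ry(pitch) Rx(roll)).
In Python, from bench import env gives the robot as it stands.
- The arm moves only by the tool move_arm, never from a script. Its argument "steps" is a list of rows, each an object with "travel": the shift along the tool's x, y, z in cm, a list of three; "delta_rot": the turn, a rotation vector about the tool's x, y, z in rad, a list of three. A call has 1 to 8 rows; each row is the pose to reach, as a shift and turn from the pose commanded when the call began, along the tool's axes at that moment; what a row does not reach only later rows make up. A row lasts 1/8 s, in which the tool goes at most 62.5 mm and 10.7 degrees, less where a joint would pass 70% of its speed; a pose out of reach is approached as far as the arm can. A call with a gripper value outside its range is refused whole. "gripper" is the opening, from 0 (shut) to 1 (fully open), set as the call begins (left out, the last holds). The fingers move at their own pace and stop on an object; "squeeze" is the grip in N (left out, the last holds). Time passes only in rows, so rows that repeat a pose let the fingers close. It gives the time, the measured TCP pose, the force, the opening and the grip force at its end, in the units of the state.
- env.get_state(): the state, without advancing time (a new reading comes with each control period).
- env.snapshot(name): name is "scene" or "top"; returns a dict with "img" (420x560x3 uint8, red, green, blue), "z_map" (420x560 float32, mm along the optical axis (not along the pixel's ray), 0 where there is no reading), "intrinsics" (3x3 intrinsics, pixels), "k1" (the pictures are not rectified: a ray, as slopes to the right and down, at radius r is drawn at 1 + k1 r^2 times it, then the intrinsics apply), "cam_to_world" (4x4, takes a point from camera to world coordinates). Camera axes: x right, y down, z forward; pixel columns grow to the right and rows downward; lengths in mm; the calibration is good to about 2 mm. A picture is of the moment at which its call begins.
- env.finish_job(): hands the job in; it is judged then, once.
The state is a dict: "time_s": time; "qpos": joint angles; "qd": joint speeds; "joint_torque": joint torques, N m; "tcp_pos": TCP position; "eef_rot": TCP orientation; "wrist_force": force on the tool from outside, world axes, zero at the start; "moment": the same for the moment, N m; "opening": opening from 0.0 (shut) to 1.0 (fully open); "gripper_force": force on a finger pad.
Only numpy, scipy, OpenCV 4.12 (cv2) and the standard library are available. Lean on these libraries where they do the work, as an engineer would, in place of code of your own. Each camera call takes 0.05 s, during which the arm holds its last target. There are 200 camera calls.

## Working session

There is one attempt and no reset: what is moved stays moved. The work goes in short steps, Python scripts to look and compute and a tool call to move; the robot and the scene stay as the last step left them, time stands still between calls to the robot, and variables do not carry over. Pictures are saved under pics/ and viewed, at most 10 in all, crops included, and the job is handed in when it is done.

Besides the shell and the picture viewer there is one more tool, called after "Request:" as name(argument=value, ...) on one line, values as JSON. move_arm: Moves the arm, as the interface text tells. Its arguments: {"type":"object","properties":{"steps":{"type":"array"},"gripper":{"type":"number"},"squeeze":{"type":"number"}},"required":["steps"]}

```bash
mkdir -p pics
cat > h.py <<'E'
import numpy as np,cv2
from bench import env
def snap(n,save=None):
    s=env.snapshot(n)
    if save: cv2.imwrite('pics/'+save,cv2.cvtColor(s['img'],cv2.COLOR_RGB2BGR))
    K=s['intrinsics'];z=s['z_map'].astype(float);h,w=z.shape
    v,u=np.mgrid[:h,:w];p=np.stack([u,v],-1).reshape(-1,1,2).astype(float)
    k=float(s['k1'])
    # distortion: drawn = (1+k1 r^2)*ray
    q=cv2.undistortPoints(p,K,np.array([k,0,0,0,0]),None,None,None).reshape(h,w,2) if False else cv2.undistortPointsIter(p,K,np.array([k,0,0,0.]),None,None,(3,40,1e-9)).reshape(h,w,2)
    T=s['cam_to_world'];c=np.concatenate([q*z[...,None],z[...,None]],-1)
    s['P']=c@T[:3,:3].T+T[:3,3];s['P'][z<=0]=np.nan
    s['D']=np.concatenate([q,np.ones((h,w,1))],-1)@T[:3,:3].T;s['C']=T[:3,3]
    return s
def ray(s,u,v,z): # pixel to plane
    d=s['D'][int(round(v)),int(round(u))];return s['C']+d*(z-s['C'][2])/d[2]
E
python3 - <<'E'
from h import *
a=snap('top','top0.png');b=snap('scene','scene0.png')
for s in(a,b):print(s['C'],s['cam_to_world'][:3,2],s['k1'],s['intrinsics'][0,0])
st=env.get_state();print(st)
E
```

```text
[ 454.96832639   -3.58896762 1012.80790011] [ 0.09351236 -0.01860047 -0.99544435] -0.09385698088661118 399.0795747178255
[ -14.97851503 -338.43308531  766.94609755] [ 0.60410194  0.35944913 -0.71123637] 0.02862333347720343 381.2725284427825
{'time_s': 0.1, 'qpos': array([ 8.52625265e+01,  2.05854384e+01,  6.38661066e-01, -1.68958426e-02,
       -7.01349151e+01, -1.65069877e+01]), 'qd': array([ 0.02118862, -0.10243429,  0.17423845,  0.04528391,  0.0319632 ,
       -0.01719108]), 'joint_torque': array([-5.79326916e-04, -5.84766626e+01,  2.94110906e+01,  6.95458263e+00,
       -3.13559598e-03,  5.52247570e-06]), 'tcp_pos': array([244.45781972, 628.71998566, 230.47862287]), 'eef_rot': array([ 1.79917161e+02, -7.98401229e-03, -2.12502080e+01]), 'wrist_force': array([0.25665615, 0.03351165, 0.54829402]), 'moment': array([-0.01311959, -0.00179526,  0.01702287]), 'gripper_force': 0.0, 'opening': 0.9986118399795585}
```

View pics/top0.png

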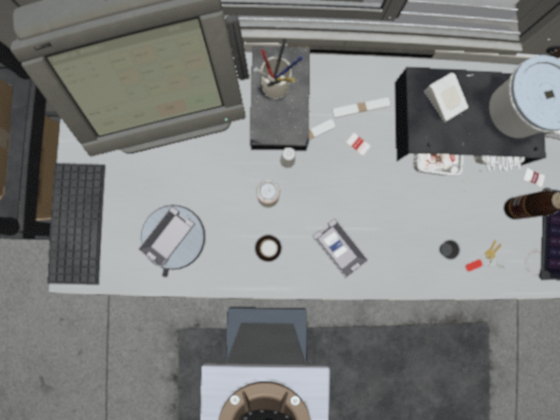

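View pics/scene0.png

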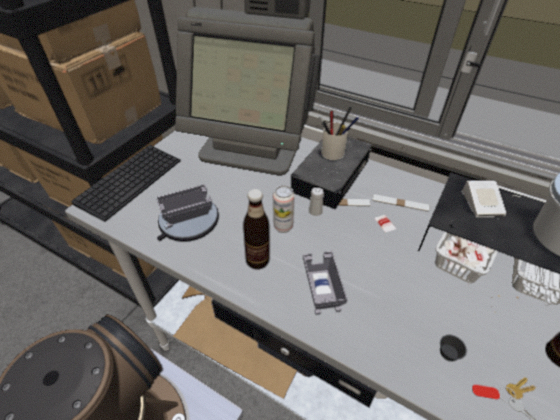

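The top view shows the turntable at about (172,237) with its lug at (166,272), and the loose tote at (340,247). The bottle is at (268,247), the can at (268,192) and the shaker at (288,157). Next I'll enlarge both totes.

Run:
```python
from h import *
a=cv2.imread('pics/top0.png');b=cv2.imread('pics/scene0.png')
r=lambda i,x,y,w,h:cv2.resize(i[y:y+h,x:x+w],(400,300),interpolation=cv2.INTER_CUBIC)
cv2.imwrite('pics/crops.png',np.vstack([np.hstack([r(a,122,202,100,75),r(a,295,210,100,75)]),np.hstack([r(b,140,170,100,75),r(b,275,245,100,75)])]))
s=snap('top');P=s['P'];z=P[...,2]
def rep(n,x0,x1,y0,y1,lo,hi):
    m=np.zeros(z.shape,np.uint8);m[y0:y1,x0:x1]=((z>lo)&(z<hi))[y0:y1,x0:x1]
    n_,L,S,_=cv2.connectedComponentsWithStats(m);i=1+S[1:,4].argmax();m=L==i
    q=P[m];R=cv2.minAreaRect(q[:,:2].astype(np.float32));print(n,m.sum(),R,np.median(q[:,2]),q.mean(0),q.min(0),q.max(0));return m
rep('platter+foot',120,225,200,268,8,30)
rep('lower',120,225,195,285,66,95)
rep('upper',295,395,205,290,48,75)
rep('bottle',235,300,220,275,150,260)
rep('can',240,292,175,215,100,150)
rep('salt',270,305,140,172,60,100)
rep('blk cup',430,470,230,265,20,150)
rep('block',245,315,90,155,20,75)
rep('kbd',50,110,160,290,5,60)
rep('monitor',20,250,50,160,30,600)
```

```text
platter+foot 1594 ((475.8726806640625, 233.3763427734375), (162.47274780273438, 150.71463012695312), 44.09598159790039) 18.679108800048255 [471.198059   219.99429417  18.13017105] [395.24152492 156.60383658   8.01458099] [551.54139021 319.57755195  29.91158429]
lower 406 ((471.31378173828125, 239.01409912109375), (71.61679077148438, 131.25350952148438), 54.274837493896484) 75.38637543257113 [469.69786116 241.07093358  75.01729466] [399.1767237  172.1099308   66.01210492] [542.52594624 305.85766238  82.19543425]
upper 350 ((451.35235595703125, -174.19854736328125), (131.96176147460938, 70.28544616699219), 39.29684829711914) 57.074049870568786 [ 450.21908854 -176.93863557   57.30886053] [ 379.64966415 -240.96344173   48.08901575] [ 522.70144657 -106.11596502   64.9027477 ]
bottle 495 ((450.8594665527344, -1.8130722045898438), (51.48770523071289, 51.647640228271484), 0.8392864465713501) 176.39758513236927 [450.72131728  -2.11351923 192.00464601] [424.99393923 -27.5674551  150.1537482 ] [476.69401252  24.10071562 234.13809311]
can 450 ((575.7921142578125, 1.6347103118896484), (51.9850158
[... 765 characters left out ...]
4752197266, 143.79783630371094), 1.4592475891113281) 59.06367393631115 [702.27256264 -28.69888993  55.58573543] [683.35543363 -96.31064381  20.3887802 ] [726.65466183  47.17355802  74.98636762]
kbd 6125 ((500.92523193359375, 489.8120422363281), (133.7209930419922, 311.4253845214844), 89.80025482177734) 18.594164045230286 [500.05929015 486.03146736  18.26208789] [345.09411765 422.8297435    5.02858035] [656.56438217 556.71526924  29.2306613 ]
monitor 17874 ((755.5617065429688, 364.4720458984375), (625.8916625976562, 221.6808624267578), 82.48507690429688) 245.6807361071326 [754.28577035 264.28733288 242.55167333] [649.4383671   43.37924068  30.18542919] [903.27827261 663.52163059 389.40826249]
```

View pics/crops.png

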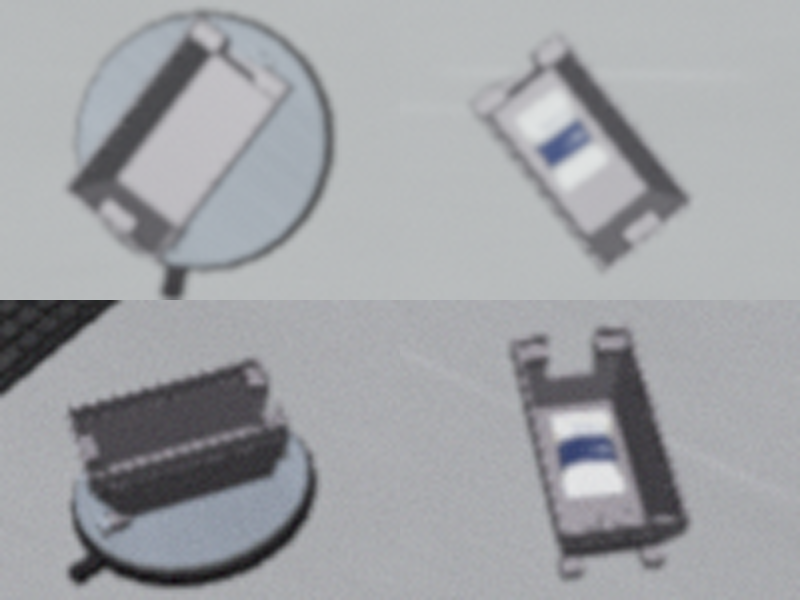

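The crops show the lower tote's scooped end pointing up and right (yaw about -36°). The lug points down and slightly left, at crop (172,285). The loose tote's scooped end points up and left (yaw about 39°), with the sachet inside. Next I'll measure the lug direction and the platter centre.

```bash
cat > lug.py <<'E'
from h import *
import sys
def foot(s,n):
    im=s['img'].astype(int);P=s['P'];W=s['C']+s['D']*((9-s['C'][2])/s['D'][...,2:])
    d=np.hypot(W[...,0]-474,W[...,1]-237)
    # lug: dark pixels beyond foot rim radius, lug mid-height ~ plane 9
    m=((im.max(-1)<85)&(d>84)&(d<106)&(abs(P[...,2])<25)).astype(np.uint8)
    N,L,S,_=cv2.connectedComponentsWithStats(m)
    for i in range(1,N):
        if S[i,4]>8:q=W[L==i];print(n,'dark',S[i,4],q.mean(0)[:2],d[L==i].min(),d[L==i].max())
    W=s['C']+s['D']*((18-s['C'][2])/s['D'][...,2:])
    hsv=cv2.cvtColor(s['img'],cv2.COLOR_RGB2HSV)
    m=((im[...,2]-im[...,0]>14)&(np.hypot(W[...,0]-474,W[...,1]-237)<95)&(abs(P[...,2]-18)<8)).astype(np.uint8)
    q=W[m>0][:,:2].astype(np.float32);c,r=cv2.minEnclosingCircle(q);h=cv2.convexHull(q).reshape(-1,2)
    A=np.c_[2*h,np.ones(len(h))];x=np.linalg.lstsq(A,(h**2).sum(1),rcond=None)[0]
    print(n,'platter',m.sum(),c,r,'fit',x[:2],np.sqrt(x[2]+x[:2]@x[:2]))
for n in('top','scene'):foot(snap(n),n)
E
python3 lug.py
python3 - <<'E'
from h import *
s=snap('scene');P=s['P'];z=P[...,2]
for n,c,lo,hi in(('lower',(472,238),66,95),('upper',(451,-174),48,75)):
    m=(np.hypot(P[...,0]-c[0],P[...,1]-c[1])<85)&(z>lo)&(z<hi)
    print(n,m.sum(),cv2.minAreaRect(P[m][:,:2].astype(np.float32)),np.percentile(z[m],[50,90]))
E
```

```text
top dark 20 [383.13500576 254.6710968 ] 85.05468150789318 100.67787923641217
top platter 1173 (471.04058837890625, 238.8413848876953) 76.51858520507812 fit [471.13844002 239.04479973] 75.87970739193347
scene dark 70 [388.68760635 231.58935372] 84.01401494482728 105.32950639327166
scene platter 750 (469.5941467285156, 237.18040466308594) 76.49598693847656 fit [470.86200168 238.1850236 ] 75.92300940623764
lower 493 ((470.7093200683594, 239.10507202148438), (74.67599487304688, 128.82200622558594), 53.46806716918945) [72.80041579 78.38986406]
upper 492 ((452.0028381347656, -175.5048828125), (132.79579162597656, 72.57626342773438), 40.445499420166016) [55.96926304 61.02180576]
```

```bash
cat > mv.py <<'E'
# usage: mv.py x y z yaw  (current commanded) x y z yaw (target) -> tool travel cm, rotz rad
import sys,numpy as np
a=np.array(sys.argv[1:9],float);c,t=a[:4],a[4:];y=np.radians(c[3]);d=(t-c)[:3]/10
X=np.array([np.cos(y),np.sin(y),0]);Y=np.array([np.sin(y),-np.cos(y),0])
print('travel',np.round([d@X,d@Y,-d[2]],2),'rotz',round(-np.radians(t[3]-c[3]),3))
E
python3 mv.py 244.6 629.1 231.3 -21.25 471 239 160 -35.7
python3 mv.py 471 239 160 -35.7 471 239 44 -35.7
```

```text
travel [35.24 28.15  7.13] rotz 0.252
travel [ 0.   0.  11.6] rotz -0.0
```

Request:
move_arm(steps=[{"travel":[4.4,3.52,0.89],"delta_rot":[0,0,0.03]},{"travel":[8.8,7.04,1.78],"delta_rot":[0,0,0.06]},{"travel":[13.2,10.56,2.67],"delta_rot":[0,0,0.09]},{"travel":[17.6,14.1,3.56],"delta_rot":[0,0,0.12]},{"travel":[22,17.6,4.45],"delta_rot":[0,0,0.16]},{"travel":[26.4,21.1,5.34],"delta_rot":[0,0,0.19]},{"travel":[30.8,24.6,6.2],"delta_rot":[0,0,0.22]},{"travel":[35.24,28.15,7.13],"delta_rot":[0,0,0.252]}], gripper=1, squeeze=20)

```text
time_s: 1.3
tcp_pos: [471.8, 237.6, 160.1]
eef_rot: [-179.9, -0.0, -35.7]
wrist_force: [0.4, 1.3, -0.5]
opening: 0.998
gripper_force: 0.0
```

Request:
move_arm(steps=[{"travel":[0,0,0],"delta_rot":[0,0,0]},{"travel":[0,0,0],"delta_rot":[0,0,0]}])

```text
time_s: 1.55
tcp_pos: [471.3, 238.9, 160.1]
eef_rot: [-180.0, -0.0, -35.7]
wrist_force: [0.5, 0.3, 0.3]
opening: 0.996
gripper_force: 0.0
```

Run:
```python
from h import *
s=env.get_state();print({k:np.round(s[k],2) for k in('time_s','tcp_pos','eef_rot','qpos')})
a=snap('scene','scene1.png')['img'];
cv2.imwrite('pics/s1.png',cv2.cvtColor(cv2.resize(a[100:310,60:340],(800,600)),cv2.COLOR_RGB2BGR))
```

```text
{'time_s': np.float64(1.55), 'tcp_pos': array([471.3 , 238.92, 160.14]), 'eef_rot': array([-179.98,   -0.  ,  -35.74]), 'qpos': array([ 48.17,  10.21, -23.52,   0.  , -56.25,   6.09])}
```

View pics/s1.png

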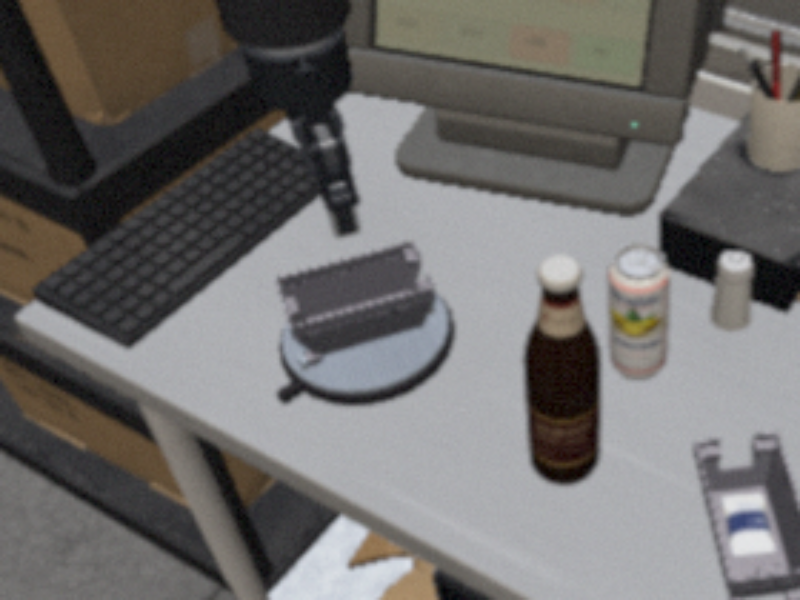

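The gripper hangs above the lower tote, its fingers at about (335,200) in this crop, lined up across the tote's width. I'll descend and grip.

Request:
move_arm(steps=[{"travel":[0,0,3],"delta_rot":[0,0,0]},{"travel":[0,0,6],"delta_rot":[0,0,0]},{"travel":[0,0,8],"delta_rot":[0,0,0]},{"travel":[0,0,9.5],"delta_rot":[0,0,0]},{"travel":[0,0,10.6],"delta_rot":[0,0,0]},{"travel":[0,0,11.6],"delta_rot":[0,0,0]},{"travel":[0,0,11.6],"delta_rot":[0,0,0]}])

```text
time_s: 2.48
tcp_pos: [470.8, 238.9, 43.5]
eef_rot: [179.9, 0.0, -35.7]
wrist_force: [0.2, -0.7, -0.1]
opening: 0.998
gripper_force: 0.0
```

Request:
move_arm(steps=[{"travel":[0,0,0],"delta_rot":[0,0,0]},{"travel":[0,0,0],"delta_rot":[0,0,0]},{"travel":[0,0,0],"delta_rot":[0,0,0]},{"travel":[0,0,0],"delta_rot":[0,0,0]}], gripper=0.7)

```text
time_s: 2.98
tcp_pos: [471.0, 238.8, 44.5]
eef_rot: [180.0, -0.0, -35.7]
wrist_force: [-2.1, -3.3, 6.3]
opening: 0.815
gripper_force: 25.4
```

Request:
move_arm(steps=[{"travel":[0,0,0],"delta_rot":[0,0,0.07]},{"travel":[0,0,0],"delta_rot":[0,0,0.2]},{"travel":[0,0,0],"delta_rot":[0,0,0.35]},{"travel":[0,0,0],"delta_rot":[0,0,0.5]},{"travel":[0,0,0],"delta_rot":[0,0,0.65]},{"travel":[0,0,0],"delta_rot":[0,0,0.8]},{"travel":[0,0,0],"delta_rot":[0,0,0.9]}])

```text
time_s: 3.85
tcp_pos: [470.6, 238.5, 44.5]
eef_rot: [180.0, -0.0, -87.5]
wrist_force: [-5.0, -2.7, 7.3]
opening: 0.815
gripper_force: 25.6
```

Request:
move_arm(steps=[{"travel":[0,0,0],"delta_rot":[0,0,0.1]},{"travel":[0,0,0],"delta_rot":[0,0,0.25]},{"travel":[0,0,0],"delta_rot":[0,0,0.4]},{"travel":[0,0,0],"delta_rot":[0,0,0.55]},{"travel":[0,0,0],"delta_rot":[0,0,0.7]},{"travel":[0,0,0],"delta_rot":[0,0,0.8]},{"travel":[0,0,0],"delta_rot":[0,0,0.9]}])

```text
time_s: 4.72
tcp_pos: [470.1, 238.7, 44.5]
eef_rot: [180.0, -0.1, -139.0]
wrist_force: [-8.6, -2.1, 9.8]
opening: 0.811
gripper_force: 25.7
```

Request:
move_arm(steps=[{"travel":[0,0,0],"delta_rot":[0,0,0.12]},{"travel":[0,0,0],"delta_rot":[0,0,0.25]},{"travel":[0,0,0],"delta_rot":[0,0,0.4]},{"travel":[0,0,0],"delta_rot":[0,0,0.55]},{"travel":[0,0,0],"delta_rot":[0,0,0.7]},{"travel":[0,0,0],"delta_rot":[0,0,0.8]},{"travel":[0,0,0],"delta_rot":[0,0,0.9]},{"travel":[0,0,0],"delta_rot":[0,0,0.9]}])

```text
time_s: 5.72
tcp_pos: [470.0, 239.2, 44.5]
eef_rot: [180.0, -0.1, 169.5]
wrist_force: [-9.7, 2.1, 10.3]
opening: 0.813
gripper_force: 25.8
```

Request:
move_arm(steps=[{"travel":[0,0,0],"delta_rot":[0,0,0]},{"travel":[0,0,0],"delta_rot":[0,0,0]},{"travel":[0,0,-1],"delta_rot":[0,0,0]},{"travel":[0,0,-3],"delta_rot":[0,0,0]},{"travel":[0,0,-8],"delta_rot":[0,0,0]},{"travel":[0,0,-14],"delta_rot":[0,0,0]},{"travel":[0,0,-20],"delta_rot":[0,0,0]},{"travel":[0,0,-26],"delta_rot":[0,0,0]}], gripper=1)

```text
time_s: 6.72
tcp_pos: [470.8, 238.6, 307.0]
eef_rot: [179.9, 0.0, 169.6]
wrist_force: [1.0, 0.4, -0.1]
opening: 0.994
gripper_force: 0.0
```

```bash
python3 mv.py 471 239 304 -190.4 451.5 -174.8 290 -140.5
```

```text
travel [ -5.55 -41.05   1.4 ] rotz -0.871
```

Request:
move_arm(steps=[{"travel":[-0.3,-3,0],"delta_rot":[0,0,-0.06]},{"travel":[-1.1,-8.2,0],"delta_rot":[0,0,-0.17]},{"travel":[-1.9,-14,0],"delta_rot":[0,0,-0.3]},{"travel":[-2.7,-20,0],"delta_rot":[0,0,-0.42]},{"travel":[-3.5,-26,0],"delta_rot":[0,0,-0.55]},{"travel":[-4.3,-32,0.2],"delta_rot":[0,0,-0.68]},{"travel":[-5,-37.5,0.8],"delta_rot":[0,0,-0.8]},{"travel":[-5.55,-41.05,1.4],"delta_rot":[0,0,-0.871]}])

```text
time_s: 7.72
tcp_pos: [451.0, -177.1, 290.8]
eef_rot: [-179.9, 0.1, -140.4]
wrist_force: [0.7, 0.5, 0.4]
opening: 1.0
gripper_force: 0.0
```

```bash
sed -i 's/d>84/d>87/;s/-474/-471/g;s/-237)/-238.8)/g' lug.py; python3 lug.py
python3 - <<'E'
from h import *
s0=env.get_state();print(s0['tcp_pos'],s0['eef_rot'])
for n in('top','scene'):
  s=snap(n,n+'2.png');P=s['P'];z=P[...,2]
  for k,c,lo,hi in(('lower',(471,239),66,95),('upper',(451,-174),48,75)):
    m=(np.hypot(P[...,0]-c[0],P[...,1]-c[1])<85)&(z>lo)&(z<hi)
    if m.sum()>50:print(n,k,m.sum(),cv2.minAreaRect(P[m][:,:2].astype(np.float32)),np.percentile(z[m],[50,90]))
a=cv2.imread('pics/top2.png');b=cv2.imread('pics/scene2.png')
r=lambda i,x,y,w,h:cv2.resize(i[y:y+h,x:x+w],(400,300),interpolation=cv2.INTER_CUBIC)
cv2.imwrite('pics/c2.png',np.vstack([np.hstack([r(a,122,202,100,75),r(a,270,180,160,120)]),np.hstack([r(b,140,170,100,75),r(b,220,180,200,150)])]))
E
```

```text
top platter 187 (480.6645812988281, 295.3440246582031) 47.36675262451172 fit [473.858103   251.20740633] 64.47217211147604
scene dark 25 [377.621365   251.99284682] 87.03552124714687 102.14617594886361
scene platter 796 (470.4042663574219, 237.31442260742188) 76.83301544189453 fit [470.14879724 237.64440597] 75.70074949230978
[ 450.7083264  -177.48730142  289.81439232] [ 1.79976299e+02 -4.98714382e-02 -1.40587563e+02]
top lower 187 ((476.1208801269531, 265.40576171875), (21.955459594726562, 131.30911254882812), 81.87738800048828) [75.080837   79.83530331]
scene lower 481 ((470.73663330078125, 238.88116455078125), (74.31856536865234, 130.83396911621094), 78.22354888916016) [73.57623493 78.44918709]
scene upper 492 ((451.10772705078125, -175.06256103515625), (131.67929077148438, 72.23458862304688), 39.37759780883789) [55.95317972 60.97081624]
```

View pics/c2.png

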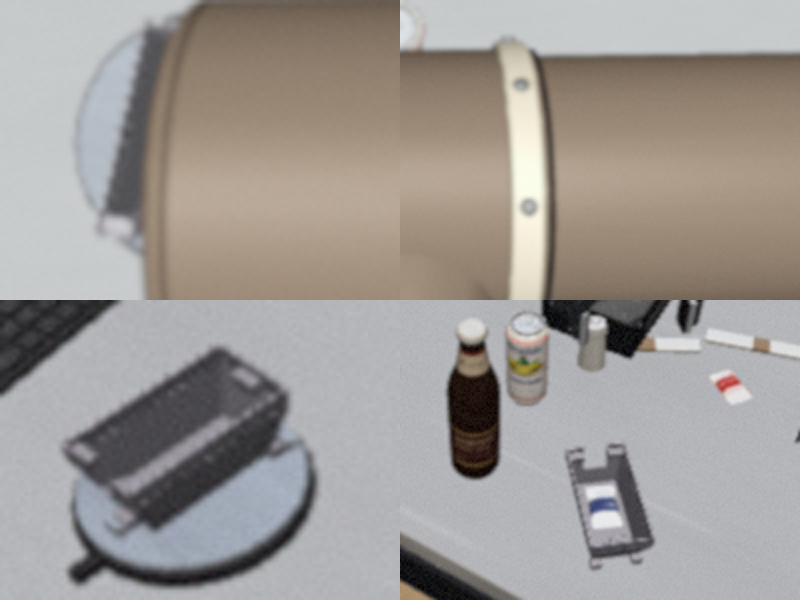

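The scoop now faces the lug: scoop about 169°, lug about 170–172°. The other items stand undisturbed. I'll descend on the loose tote.

Request:
move_arm(steps=[{"travel":[0,0,5],"delta_rot":[0,0,0]},{"travel":[0,0,11],"delta_rot":[0,0,0]},{"travel":[0,0,16.5],"delta_rot":[0,0,0]},{"travel":[0,0,20],"delta_rot":[0,0,0]},{"travel":[0,0,22.5],"delta_rot":[0,0,0]},{"travel":[0,0,24.5],"delta_rot":[0,0,0]},{"travel":[0,0,25.8],"delta_rot":[0,0,0]},{"travel":[0,0,26.4],"delta_rot":[0,0,0]}])

```text
time_s: 8.93
tcp_pos: [452.0, -174.2, 25.8]
eef_rot: [-180.0, -0.0, -140.4]
wrist_force: [-1.8, 0.3, 1.0]
opening: 0.998
gripper_force: 0.0
```

Request:
move_arm(steps=[{"travel":[0,0,0],"delta_rot":[0,0,0]},{"travel":[0,0,0],"delta_rot":[0,0,0]},{"travel":[0,0,0],"delta_rot":[0,0,0]},{"travel":[0,0,0],"delta_rot":[0,0,0]}], gripper=0.7, squeeze=30)

```text
time_s: 9.43
tcp_pos: [451.8, -174.8, 26.4]
eef_rot: [-180.0, 0.0, -140.5]
wrist_force: [-0.8, 0.6, 1.0]
opening: 0.816
gripper_force: 34.7
```

Request:
move_arm(steps=[{"travel":[0,0,-1],"delta_rot":[0,0,0]},{"travel":[0,0,-4],"delta_rot":[0,0,0]},{"travel":[0,0,-8],"delta_rot":[0,0,0]},{"travel":[0,0,-13],"delta_rot":[0,0,0]},{"travel":[0,0,-18],"delta_rot":[0,0,0]},{"travel":[0,0,-23],"delta_rot":[0,0,0]},{"travel":[0,0,-27],"delta_rot":[0,0,0]},{"travel":[0,0,-30],"delta_rot":[0,0,0]}])

```text
time_s: 10.42
tcp_pos: [451.4, -174.8, 328.8]
eef_rot: [-179.9, 0.1, -140.5]
wrist_force: [0.0, -0.2, -1.4]
opening: 0.815
gripper_force: 34.9
```

```bash
python3 mv.py 451.5 -174.8 326 -140.5 471 239 326 -190.4; python3 mv.py 471 239 326 -190.4 471 239 150 -190.4
python3 - <<'E'
from h import *
s0=env.get_state();print(s0['tcp_pos'],s0['eef_rot'],s0['opening'],s0['wrist_force'])
s=snap('scene','scene3.png')
E
```

```text
travel [-27.83  30.69  -0.  ] rotz 0.871
travel [ 0.   0.  17.6] rotz -0.0
[ 451.36811776 -174.82205778  328.79769002] [-1.79908725e+02  1.13338969e-01 -1.40482581e+02] 0.8151112505722232 [ 0.03615807 -0.15499614 -1.38853295]
```

View pics/scene3.png

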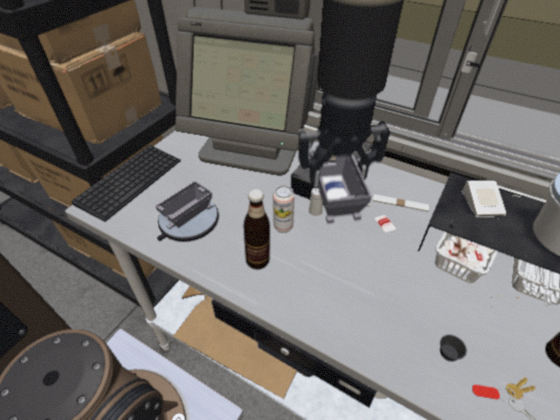

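The held tote, at about (340,190), hangs level with the sachet inside. I'll carry it over the bottle to the turntable.

Request:
move_arm(steps=[{"travel":[-1,1.1,0],"delta_rot":[0,0,0.03]},{"travel":[-3.5,3.86,0],"delta_rot":[0,0,0.11]},{"travel":[-7,7.72,0],"delta_rot":[0,0,0.22]},{"travel":[-11,12.1,0],"delta_rot":[0,0,0.34]},{"travel":[-15,16.5,0],"delta_rot":[0,0,0.47]},{"travel":[-19,21,0],"delta_rot":[0,0,0.6]},{"travel":[-22.5,24.8,0],"delta_rot":[0,0,0.7]},{"travel":[-25,27.6,0],"delta_rot":[0,0,0.78]}])

```text
time_s: 11.48
tcp_pos: [468.3, 199.2, 326.4]
eef_rot: [180.0, 0.0, 174.7]
wrist_force: [0.4, -0.5, -1.3]
opening: 0.81
gripper_force: 34.9
```

```bash
python3 mv.py 453.2 -1 326 -185.2 453.2 -1 326 -185.2
python3 - <<'E'
import numpy as np
y=np.radians(-140.5);X=np.array([np.cos(y),np.sin(y)]);Y=np.array([np.sin(y),-np.cos(y)])
p=np.array([451.5,-174.8])+10*(-25*X+27.6*Y);print(p,-140.5-np.degrees(.78))
import subprocess
print(subprocess.run(['python3','mv.py',str(p[0]),str(p[1]),'326',str(-140.5-np.degrees(.78)),'471','239','180','-190.2'],capture_output=True,text=True).stdout)
E
```

```text
travel [ 0.  0. -0.] rotz -0.0
[468.84855705 197.18794008] -185.19070802020423
travel [ 0.16  4.18 14.6 ] rotz 0.087
```

Request:
move_arm(steps=[{"travel":[0,1.5,1],"delta_rot":[0,0,0.03]},{"travel":[0.1,3,4],"delta_rot":[0,0,0.06]},{"travel":[0.16,4.18,8],"delta_rot":[0,0,0.087]},{"travel":[0.16,4.18,12],"delta_rot":[0,0,0.087]},{"travel":[0.16,4.18,14.6],"delta_rot":[0,0,0.087]},{"travel":[0.16,4.18,14.6],"delta_rot":[0,0,0.087]},{"travel":[0.16,4.18,14.6],"delta_rot":[0,0,0.087]}])

```text
time_s: 12.35
tcp_pos: [471.7, 239.4, 181.5]
eef_rot: [179.9, 0.1, 169.9]
wrist_force: [0.3, -0.4, -1.3]
opening: 0.813
gripper_force: 34.9
```

Run:
```python
from h import *
s0=env.get_state();t=s0['tcp_pos'];print(t,s0['eef_rot'],s0['opening'],s0['wrist_force'])
for n in('scene','top'):
  s=snap(n,n+'4.png');P=s['P'];z=P[...,2];im=s['img'].astype(int)
  # grey, dark brown-free tote rim pixels near expected height
  h=t[2]-26+60
  d=P-np.array([471,239,0]);y=np.radians(-10.4);a=d[...,0]*np.cos(y)+d[...,1]*np.sin(y);b=-d[...,0]*np.sin(y)+d[...,1]*np.cos(y)
  for k,lo,hi in(('held',h-14,h+4),('lower',66,82)):
    m=(abs(a)<80)&(abs(b)<45)&(z>lo)&(z<hi);print(n,k,m.sum(),'long',np.percentile(a[m],[0,1,99,100]),'wid',np.percentile(b[m],[0,1,99,100]),cv2.minAreaRect(P[m][:,:2].astype(np.float32)))
b=cv2.imread('pics/scene4.png');cv2.imwrite('pics/c4.png',cv2.resize(b[110:260,110:310],(800,600),interpolation=cv2.INTER_CUBIC))
```

```text
[471.65031858 239.35837298 181.45323749] [1.79940504e+02 7.17425406e-02 1.69857956e+02] 0.8129147100748401 [ 0.29226136 -0.40614169 -1.2794899 ]
scene held 541 long [-66.0306608  -65.01301323  63.2870753   64.79572938] wid [-44.52394088 -42.50110733  36.53544102  41.22992138] ((470.34893798828125, 237.3761444091797), (85.6969985961914, 130.8927001953125), 79.04389190673828)
scene lower 504 long [-65.52837991 -65.23594101  64.26713043  65.46138093] wid [-37.50879001 -35.96743403  35.54763076  36.96542638] ((470.80078125, 238.50381469726562), (74.47217559814453, 130.65625), 79.07891082763672)
top held 406 long [-65.42091817 -64.76583408  65.33483647  65.76939644] wid [-35.66808963 -35.00289077  34.94308141  36.29842646] ((471.2369689941406, 239.19003295898438), (71.37615966796875, 131.57244873046875), 80.05953216552734)
top lower 203 long [-65.49520597 -64.96816864  65.41101345  65.96642851] wid [-35.43676381 -35.41876678  33.4613911   35.24480054] ((471.23345947265625, 239.0303192138672), (70.72145080566406, 131.29136657714844), 79.43476104736328)
```

View pics/c4.png

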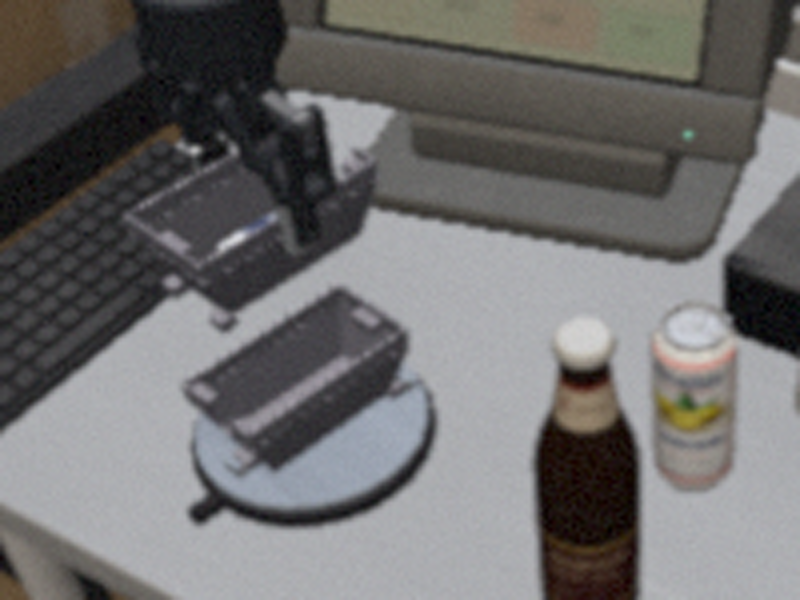

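The held tote is centred over the lower one to about 1 mm and turned end for end. I'll lower it gently.

Request:
move_arm(steps=[{"travel":[0,0,2],"delta_rot":[0,0,0]},{"travel":[0,0,4],"delta_rot":[0,0,0]},{"travel":[0,0,5.5],"delta_rot":[0,0,0]},{"travel":[0,0,6.6],"delta_rot":[0,0,0]},{"travel":[0,0,7.3],"delta_rot":[0,0,0]},{"travel":[0,0,7.8],"delta_rot":[0,0,0]},{"travel":[0,0,8.1],"delta_rot":[0,0,0]},{"travel":[0,0,8.1],"delta_rot":[0,0,0]}])

```text
time_s: 13.45
tcp_pos: [471.1, 239.1, 99.0]
eef_rot: [-180.0, 0.0, 169.9]
wrist_force: [-1.1, 0.6, -1.7]
opening: 0.812
gripper_force: 35.0
```

Request:
move_arm(steps=[{"travel":[0,0,0.05],"delta_rot":[0,0,0]},{"travel":[0,0,0.1],"delta_rot":[0,0,0]},{"travel":[0,0,0.15],"delta_rot":[0,0,0]},{"travel":[0,0,0.15],"delta_rot":[0,0,0]}])

```text
time_s: 13.95
tcp_pos: [471.2, 239.1, 98.3]
eef_rot: [180.0, 0.0, 169.9]
wrist_force: [-2.8, 0.2, 6.0]
opening: 0.816
gripper_force: 35.9
```

Contact shows at TCP z about 98 mm, the height expected for the stack. I'll release and lift.

Request:
move_arm(steps=[{"travel":[0,0,0],"delta_rot":[0,0,0]},{"travel":[0,0,0],"delta_rot":[0,0,0]},{"travel":[0,0,0],"delta_rot":[0,0,0]},{"travel":[0,0,-1],"delta_rot":[0,0,0]},{"travel":[0,0,-3],"delta_rot":[0,0,0]},{"travel":[0,0,-7],"delta_rot":[0,0,0]},{"travel":[0,0,-12],"delta_rot":[0,0,0]},{"travel":[0,0,-17],"delta_rot":[0,0,0]}], gripper=1)

```text
time_s: 14.95
tcp_pos: [470.9, 238.8, 269.9]
eef_rot: [180.0, 0.0, 169.9]
wrist_force: [1.3, 0.7, -0.6]
opening: 1.001
gripper_force: 0.0
```

```bash
python3 lug.py
python3 - <<'E'
from h import *
s0=env.get_state();print(s0['tcp_pos'],s0['wrist_force'])
for n in('scene','top'):
  s=snap(n,n+'5.png');P=s['P'];z=P[...,2];d=P-np.array([471,239,0])
  m=(np.hypot(d[...,0],d[...,1])<85)&(z>118)&(z<140)
  q=P[m];r=cv2.minAreaRect(q[:,:2].astype(np.float32));print(n,'upper',m.sum(),r)
  if n=='scene':
    m=(np.hypot(d[...,0],d[...,1])<85)&(z>60)&(z<82);print('low',cv2.minAreaRect(P[m][:,:2].astype(np.float32)))
  y=np.radians(-10);a=d[...,0]*np.cos(y)+d[...,1]*np.sin(y)
  for lo,hi in((-67,-50),(50,67)):
    k=(np.hypot(d[...,0],d[...,1])<85)&(a>lo)&(a<hi)&(z>110)&(z<140);print('rim z',np.percentile(z[k],[80,90,95]))
b=cv2.imread('pics/scene5.png');cv2.imwrite('pics/c5.png',cv2.resize(b[110:260,110:310],(800,600),interpolation=cv2.INTER_CUBIC))
E
```

```text
top dark 13 [380.38628007 255.21963299] 87.1535584680884 97.38480416449936
top platter 881 (472.26605224609375, 233.36146545410156) 76.4373779296875 fit [471.13209965 239.3440641 ] 76.13129093599062
scene dark 25 [377.621365   251.99284682] 87.03552124714687 102.14617594886361
scene platter 786 (468.417724609375, 235.3824462890625) 76.73743438720703 fit [470.20120046 237.90723353] 75.4967721103293
[473.43767239 240.49486748 274.40365627] [ 0.15429439  0.74417941 -0.38677091]
scene upper 604 ((470.37158203125, 239.14517211914062), (73.75314331054688, 130.70530700683594), 80.08406066894531)
low ((470.54302978515625, 237.03524780273438), (72.93313598632812, 131.88287353515625), 77.08565521240234)
rim z [130.7003702  132.30090905 132.86068414]
rim z [129.63687492 131.44226195 132.63314798]
top upper 446 ((470.906005859375, 239.3138427734375), (70.0427474975586, 131.4352569580078), 79.13475036621094)
rim z [131.91447887 132.80000691 133.406169  ]
rim z [131.9672361  132.87700726 133.78408485]
```

View pics/c5.png

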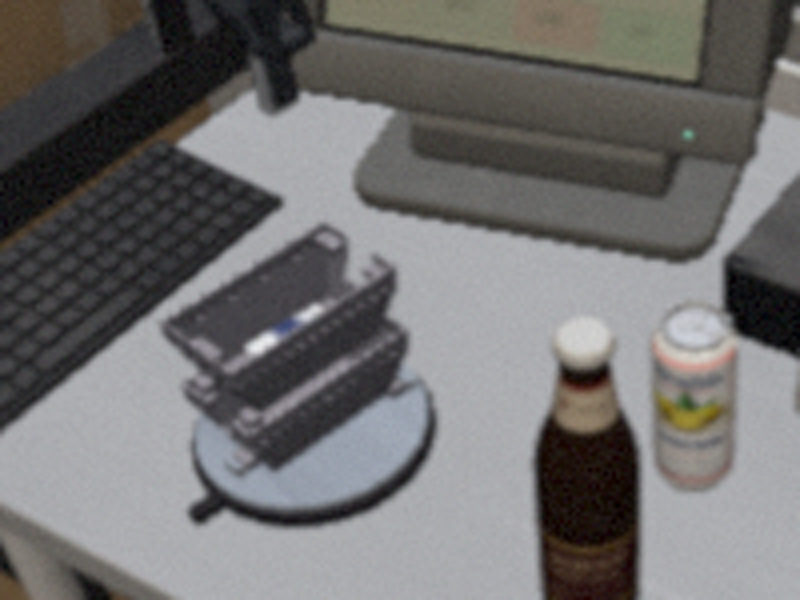

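The upper tote sits level, its rim at about 132 mm (78 + 54). It is centred, turned end for end, and the sachet is in it. The lug is within a couple of degrees of the scoop, the gripper is clear, and the bottle and can are standing.

```bash
python3 -c "
from bench import env
print(env.finish_job())"
```

```text
the job is handed in; nothing more can be done
None
```

The job is handed in; no pass/fail verdict came back. In the last camera check, the scooped end was at the lug to within a couple of degrees, and the loose tote was stacked level and centred, turned end for end, with its sachet inside. The bottle and can had not moved; I did not re-measure the salt shaker at the end, but the arm never went near it.

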